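# Measure a core plug in the bench caliper

### The job

Measure the longest of the three stone core plugs in the bench caliper, which is parked almost shut: slide it open by its thumb post, stand the plug upright on the base between the jaws, then slide it shut until both jaws bear on the plug and the spring pointer stands between its two lines, never running the spring to its stop. Let go and leave the plug clamped for reading; leave the other two plugs where they stand.

Things in the scene. Friction and masses are not known exactly. Their poses are not given: they have to be found in the camera images.
- caliper: Bench caliper, fixed. Grey base plate 104 (x) x 270 (y) mm, top face 12 mm above the worktop: the plug stands on it. Origin: centre of the underside; y runs along the steel beam, the way the carriage opens; the jaws reach from the beam towards -x (to the robot at yaw 0). Beam at x = 20 to 34 mm, top at z = 34 mm, end posts to z = 39 mm. A plug's centre belongs at x about -18 mm (-36 to -4).
- anvil: Fixed jaw, at the -y end of the beam. Origin at caliper frame (0, -85, 0) mm, in the plane of its measuring face; axes as the caliper's; the gap is on its +y side. Like the moving jaw it is a dark steel finger from the beam to x = -46 mm, z = 16 to 30 mm, 12 mm thick (8 at the tip), carried by a block from x = 10 mm back, 38 mm high.
- anvil_face (a point): Middle of the fixed jaw's measuring face, 23 mm above the worktop, at caliper frame (-15, -85, 23) mm.
- jaw_face (a point): Middle of the moving jaw's measuring face, 23 mm above the worktop; directly opposite anvil_face along the caliper's y.
- post_center (a point): Centre of the knurled upright steel thumb post on the carriage: 16 mm diameter, free from z = 43 to 82 mm above the worktop (this point: 64 mm). Below it are a 24 mm collar and the flat carriage top (z = 40 mm, 50 mm along y, 52 mm along x). At caliper frame x = 27 mm, y = -17 mm + carriage.
- carriage (a joint): Position of the carriage on the beam, in m, 0 to 0.085, growing as the caliper opens (towards +y of the caliper). It equals the gap between the jaws while the spring is relaxed. Its brake holds it where it is left: about 8 N along the beam to move it either way.
- jaw (a joint): Travel of the moving jaw back towards the carriage against its spring, m, 0 (relaxed) to 0.016 (on its stop); gap between the jaws = carriage + jaw. The spring pushes the jaw at the fixed jaw with 1.05 N at 0, plus 0.35 N per mm. A slim pointer on the jaw shows this on a small white scale on the carriage: its tip is between the two black lines from 0.004 to 0.012.
- plug_long_center (a point): Centre (half-way up) of the plug to be measured: an upright grey stone cylinder of 30 mm diameter, 80 mm tall (the longest of the three), about 0.14 kg, standing on the worktop.
- plug_medium_center (a point): Centre of a like plug, 30 mm diameter, 58 mm tall; leave it standing where it is.
- plug_short_center (a point): Centre of a like plug, 30 mm diameter, 40 mm tall; leave it standing where it is.
Things that resemble listed ones, but are neither listed nor needed, are in the scene too. What is shaped like the part that bears plug_long_center but green is not meant.

How it is judged:
By the outcome, as a careful person would: the job done as asked, in the order asked, and still so for the second after the job is handed in, with the robot touching nothing.
It also fails if it takes over 64 s, if anything falls off the work surface, if the arm or the gripper's body presses on something with over 40 N, if the wrist force passes 120 N, or if a joint passes its speed limit or range.

### The arm

A 6-joint arm with a two-finger parallel gripper is mounted at the origin on a cart in front of the work surface, level with it; the furniture and walls round the work are solid. World frame = base frame: x ahead of the robot, y to its left, z up, the work surface at z = 0. Lengths are in m, angles in rad, forces in N, time in s.
With the tool pointing down it reaches from about 0.375 to 0.9 m from the base axis. Payload 3.1 kg.
Tool frame: the origin (TCP) lies on the centre line of the jaws, within the pads' length; the fingertips stand 11 mm ahead of it and the grasp point (between the pads) lies 8 mm behind it; x points along the fingers, y is the direction in which the jaws open and shut, and the axes are right-handed (so a half turn about x gives the same grasp; the last joint's range is limited). The gripper opens to 87 mm and grips with 3 to 60 N. Pads are 19 mm wide; open, the fingers measure 117 mm over their backs; the gripper's body (75 mm by 190 mm) begins 51 mm behind the grasp point.
Start: joints at [1.062, 0.527, 1.433, -0, 1.181, -0.178], TCP at [0.203, 0.591, 0.234] pointing down, gripper open.
Joint ranges: [-3.08, 3.08], [-0.75, 2.2], [0.22, 2.44], [-1.43, 4.57], [0, 2.65], [-2.85, 2.85]. Speed limits (rad/s): [2.79, 2.79, 3.14, 3.14, 3.14, 3.14].

### API

Orientations are given as a unit quaternion [x, y, z, w].
In Python, from rig import robot, camera, camera_info gives the robot as it stands.
- The arm moves only by the shell command python3 -m inch 'ROWS' [FORCE]. ROWS is JSON, a list that holds one entry, the list of rows, each a list of 5 numbers: the shift along the tool's x, y, z in cm, then the turn about the tool's x in rad, then the opening, from 0 (shut) to 1 (fully open). A call has 1 to 8 rows; each row shifts and turns the pose as measured when the row begins, along the tool's axes as they then stand; what a row does not reach is not made up. A row lasts 1/12 s, in which the tool goes at most 41.7 mm and 7.16 degrees, less where a joint would pass 70% of its speed; a pose out of reach is approached as far as the arm can. A call with a gripper value outside its range is refused whole. The fingers move at their own pace and stop on an object; FORCE is the grip in N (left out, the last holds). Time passes only in rows, so rows that do not move let the fingers close. It gives the time, the measured TCP pose, the force and the opening at its end, in the units of the state.
- robot.get_obs(): the state, without advancing time (a new reading comes with each control period).
- camera(name): name is "side" or "top"; returns the picture (480x640x3 uint8, red, green, blue); there is no depth.
- camera_info(name): a dict with "camera_matrix" (3x3 intrinsics, pixels), "rvec" (rotation vector, rad) and "tvec" (3), from world to camera coordinates, as OpenCV has them. Camera axes: x right, y down, z forward; pixel columns grow to the right and rows downward; lengths in m; the calibration is good to about 2 mm. A picture is of the moment at which its call begins. camera_info takes no time and is no camera call.
- robot.hand_in(): hands the job in, once; it reports no verdict.
The state is a dict: "time": time; "q": joint angles; "joint_velocities": joint speeds; "joint_torque": joint torques, N m; "position": TCP position; "tool_rot": TCP orientation; "ft_force": force on the tool from outside, world axes, zero at the start; "moment": the same for the moment, N m; "grip_width": finger opening in m.
Only numpy, scipy, OpenCV 4.12 (cv2) and the standard library are available. Lean on these libraries where they do the work, as an engineer would, in place of code of your own. Each camera call takes 0.05 s, during which the arm holds its last target. There are 200 camera calls.

## Working session

There is one attempt and no reset: what is moved stays moved. The work goes in short steps, Python scripts to look and compute and a shell command to move; the robot and the scene stay as the last step left them, time stands still between calls to the robot, and variables do not carry over. Pictures are saved under pics/ and viewed, about 8 in all and at most 12, crops included, and the job is handed in when it is done.

```bash
mkdir -p pics; ls; python3 - <<'E'
from rig import robot,camera,camera_info
import cv2,numpy as np
for n in("top","side"):
    cv2.imwrite(f"pics/{n}0.png",camera(n)[:,:,::-1])
    i=camera_info(n);R=cv2.Rodrigues(np.array(i["rvec"]))[0];print(n,np.array(i["camera_matrix"]).tolist(),(-R.T@np.array(i["tvec"]).ravel()).round(3),R.round(2).tolist())
o=robot.get_obs();print({k:np.round(v,3).tolist() for k,v in o.items()})
E
```

```text
pics
top [[616.5928031839835, 0.0, 321.32026428089375], [0.0, 616.5928031839835, 241.10674750460103], [0.0, 0.0, 1.0]] [ 0.339 -0.106  1.149] [[-0.03, -1.0, -0.01], [-0.98, 0.03, -0.19], [0.19, 0.01, -0.98]]
side [[585.9417418117592, 0.0, 320.70834694018527], [0.0, 585.9417418117592, 240.8935339415306], [0.0, 0.0, 1.0]] [ 0.058 -0.815  0.442] [[0.84, -0.55, -0.0], [-0.21, -0.32, -0.92], [0.5, 0.77, -0.38]]
{'time': 0.1, 'q': [1.062, 0.528, 1.434, 0.0, 1.181, -0.178], 'joint_velocities': [-0.003, -0.003, -0.001, -0.0, 0.001, 0.001], 'joint_torque': [-0.001, -44.099, -17.715, 0.063, 0.053, -0.0], 'position': [0.203, 0.591, 0.233], 'tool_rot': [0.116, 0.698, -0.117, 0.697], 'ft_force': [0.279, 0.097, -0.446], 'moment': [0.039, 0.091, 0.02], 'grip_width': 0.087}
```

View pics/top0.png

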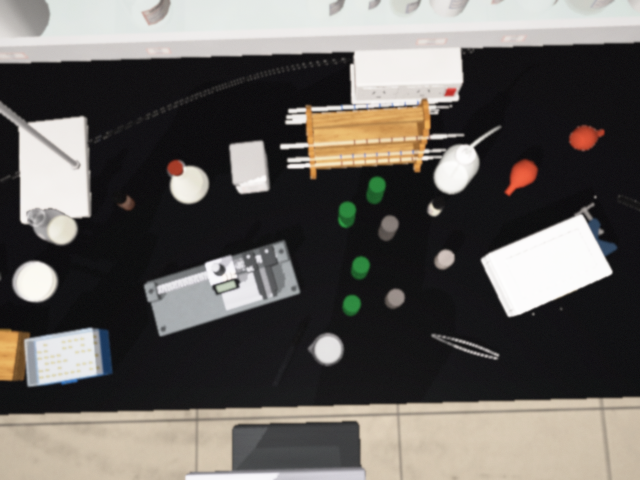

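View pics/side0.png

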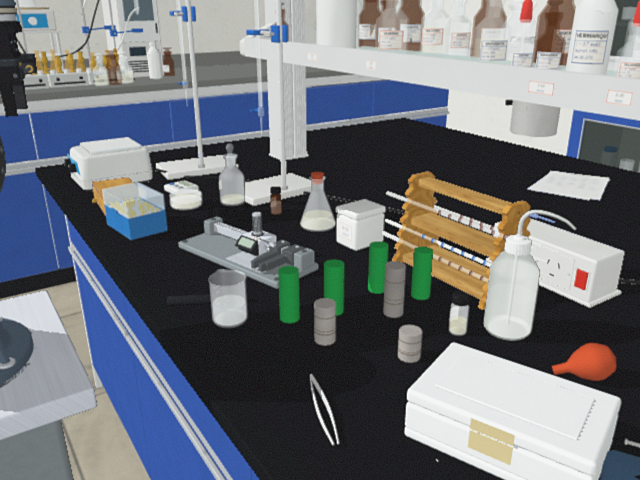

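The top view shows the caliper at about (222,288), with its anvil end at the right, and grey plugs at (389,228), (395,298) and (445,260). In the side view the tallest grey plug is the one at (395,290), which matches top (389,228).

```bash
python3 - <<'E'
import cv2,numpy as np
t=cv2.imread("pics/top0.png")[180:350,135:455];s=cv2.imread("pics/side0.png")[200:370,170:490]
t=cv2.resize(t,None,fx=2.4,fy=1.75*2.4/1.75*0.7,interpolation=3) if 0 else cv2.resize(t,None,fx=2.35,fy=1.7,interpolation=3)
s=cv2.resize(s,None,fx=2.35,fy=1.7,interpolation=3)
cv2.imwrite("pics/crop0.png",np.vstack([t,s]))
E
cat > h.py <<'E'
from rig import robot,camera,camera_info
import cv2,numpy as np
def cam(n):
    i=camera_info(n);return np.array(i["camera_matrix"]),np.array(i["rvec"],float).ravel(),np.array(i["tvec"],float).ravel()
def proj(n,P):
    K,r,t=cam(n);return cv2.projectPoints(np.array(P,float).reshape(-1,3),r,t,K,None)[0].reshape(-1,2)
def plane(n,uv,z):
    K,r,t=cam(n);R=cv2.Rodrigues(r)[0];c=-R.T@t
    d=R.T@np.linalg.inv(K)@np.array([*uv,1.]);return (c+d*(z-c[2])/d[2])
E
python3 - <<'E'
from h import *
for nm,uv,uvs,h in(("long",(389,228),(395,290),.08),("med",(395,298),(325,322),.058),("short",(445,260),(410,343),.04)):
    print(nm,plane("top",uv,h/2).round(3),plane("side",uvs,h/2).round(3))
for uv in((145,283),(285,241),(300,293),(160,335)): print(plane("top",uv,.012).round(3))
E
```

```text
long [ 0.575 -0.22   0.04 ] [ 0.577 -0.221  0.04 ]
med [ 0.448 -0.226  0.029] [ 0.448 -0.226  0.029]
short [ 0.516 -0.323  0.02 ] [ 0.52 -0.32  0.02]
[0.491 0.235 0.012]
[ 0.562 -0.027  0.012]
[ 0.464 -0.053  0.012]
[0.394 0.205 0.012]
```

View pics/crop0.png

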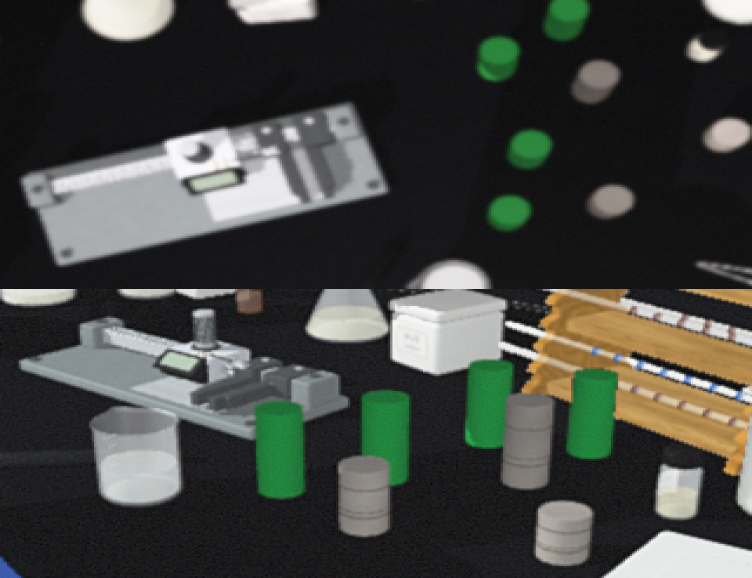

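```bash
cat >> h.py <<'E'
from scipy.spatial.transform import Rotation as Ro
def tri(a,b):
    P=[]
    for n in("top","side"):
        K,r,t=cam(n);P.append(K@np.c_[cv2.Rodrigues(r)[0],t])
    X=cv2.triangulatePoints(P[0],P[1],np.array(a,float),np.array(b,float));return (X[:3]/X[3]).ravel()
C=np.array([.478,.090]);YAW=.264
def W(x,y,z=0): return np.array([C[0]+x*np.cos(YAW)-y*np.sin(YAW),C[1]+x*np.sin(YAW)+y*np.cos(YAW),z])
def go(p,ang=None):
    "shift in tool cm after turning jaw axis to world angle ang (mod pi)"
    o=robot.get_obs();R=Ro.from_quat(o["tool_rot"]);M=R.as_matrix();turn=0
    if ang is not None:
        a=np.arctan2(M[1,1],M[0,1]); d=(ang-a+np.pi/2)%np.pi-np.pi/2
        turn=-d # tool x points down
        M=M@Ro.from_rotvec([turn,0,0]).as_matrix()
    s=M.T@(np.array(p)-o["position"])*100
    print("t",round(o["time"],2),"pos",np.round(o["position"],4),"jawang",round(np.arctan2(M[1,1],M[0,1]),3),"turn",round(turn,3),"then shift cm",s.round(2),"q6",round(o["q"][5],2),"w",round(o["grip_width"],4),"F",np.round(o["ft_force"],1),"xaxis",M[:,0].round(3))
E
python3 - <<'E'
from h import *
pt=tri((218,269.4),(256.8,214.1));print("post top",pt.round(4))
d=pt[:2]-C;c,s=np.cos(YAW),np.sin(YAW);print("caliper frame",(c*d[0]+s*d[1]).round(4),(-s*d[0]+c*d[1]).round(4))
print("model post c=0:",W(.027,-.017,.082),proj("top",W(.027,-.017,.082)),proj("side",W(.027,-.017,.082)))
for uv in((377,190),(347,214),(361,267),(352,304)): print("green",plane("top",uv,.05).round(3))
p=W(.027,-.010);go([p[0],p[1],.12],np.pi/2+YAW)
E
```

```text
post top [0.5032 0.0855 0.0829]
caliper frame 0.0232 -0.0109
model post c=0: [0.5085006  0.08063447 0.082     ] [[221.33901025 265.35891887]] [[259.48438835 214.90522774]]
green [ 0.646 -0.201  0.05 ]
green [ 0.602 -0.144  0.05 ]
green [ 0.503 -0.166  0.05 ]
green [ 0.437 -0.147  0.05 ]
t 0.1 pos [0.2027 0.5906 0.2327] jawang 1.835 turn -0.595 then shift cm [ 11.32 -56.49  16.23] q6 -0.18 w 0.087 F [ 0.3  0.1 -0.4] xaxis [-0.001 -0.002 -1.   ]
```

```bash
python3 -m inch '[[[0,0,0,-0.12,0.6],[0,0,0,-0.12,0.6],[0,0,0,-0.12,0.6],[0,0,0,-0.12,0.6],[0,0,0,-0.12,0.6],[0,-3.8,1.1,0,0.6],[0,-3.8,1.1,0,0.6],[0,-3.8,1.1,0,0.6]]]' 30
python3 -m inch '[[[0,-3.8,1.1,0,0.6],[0,-3.8,1.1,0,0.6],[0,-3.8,1.1,0,0.6],[0,-3.8,1.1,0,0.6],[0,-3.8,1.1,0,0.6],[0,-3.8,1.1,0,0.6],[0,-3.8,1.1,0,0.6],[0,-3.8,1.1,0,0.6]]]' 30
python3 -c "
from h import *
go([.504,.085,.12],np.pi/2+YAW)"
```

```text
time: 0.77
position: [0.2637, 0.4928, 0.228]
tool_rot: [-0.11, 0.701, 0.108, 0.697]
ft_force: [0.6, -0.2, 0.1]
grip_width: 0.0529
time: 1.43
position: [0.4433, 0.2167, 0.2259]
tool_rot: [-0.112, 0.702, 0.109, 0.695]
ft_force: [0.1, 0.2, -0.0]
grip_width: 0.0525
t 1.43 pos [0.4433 0.2167 0.2259] jawang 1.835 turn 0.05 then shift cm [ 10.61 -14.26   2.54] q6 -1.65 w 0.0525 F [ 0.1  0.2 -0. ] xaxis [-0.01  -0.006 -1.   ]
```

```bash
python3 -m inch '[[[0,-3.6,0.6,0.05,0.6],[0,-3.6,0.6,0,0.6],[0,-3.6,0.6,0,0.6],[1,-3,0.6,0,0.6],[3,0,0,0,0.6],[3,0,0,0,0.6],[0,0,0,0,0.6],[0,0,0,0,0.6]]]'
python3 - <<'E'
from h import *
go([.504,.085,.062],np.pi/2+YAW)
t=cv2.resize(camera("top")[210:330,140:320],None,fx=3.2,fy=2.4,interpolation=3);s=cv2.resize(camera("side")[150:270,170:350],None,fx=3.2,fy=2.4,interpolation=3)
cv2.imwrite("pics/p1.png",np.vstack([t,s])[:,:,::-1])
E
```

```text
time: 2.1
position: [0.5138, 0.0729, 0.1544]
tool_rot: [-0.09, 0.702, 0.084, 0.701]
ft_force: [0.0, -0.9, 0.4]
grip_width: 0.052
t 2.1 pos [0.5138 0.0729 0.1544] jawang 1.835 turn -0.016 then shift cm [ 9.23  1.5  -0.6 ] q6 -1.88 w 0.052 F [ 0.  -0.9  0.4] xaxis [-0.001 -0.008 -1.   ]
```

View pics/p1.png

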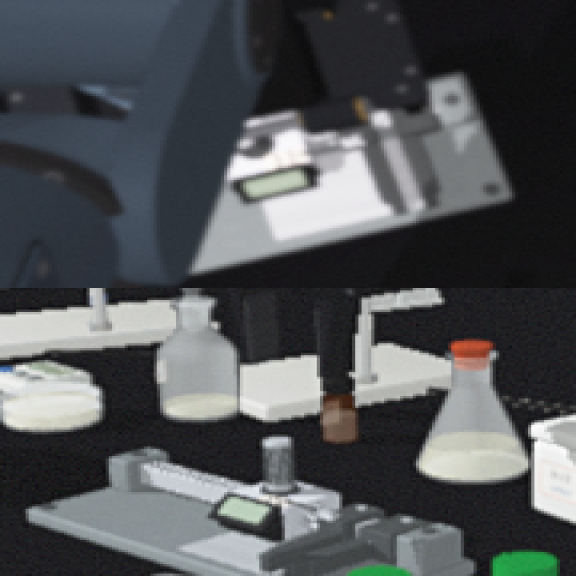

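The crop shows the post top at side px (257,214), unchanged. The fingers hang above it, and the near one is at about (275,190). I go down over the post now.

```bash
python3 -m inch '[[[1,1.5,-0.6,-0.016,0.6],[1.5,0,0,0,0.6],[0,0,0,0,0.6]]]'
python3 -c "
from h import *
go([.504,.085,.062],np.pi/2+YAW)"
```

```text
time: 2.45
position: [0.5073, 0.0883, 0.1348]
tool_rot: [-0.098, 0.697, 0.091, 0.704]
ft_force: [0.2, -0.0, -1.6]
grip_width: 0.0521
t 2.45 pos [0.5073 0.0883 0.1348] jawang 1.835 turn 0.004 then shift cm [ 7.28 -0.15 -0.47] q6 -1.87 w 0.0521 F [ 0.2 -0.  -1.6] xaxis [ 0.011 -0.009 -1.   ]
```

```bash
python3 -m inch '[[[2,0,-0.3,0,0.6],[2,0,0,0,0.6],[2,0,0,0,0.6],[1.5,0,0,0,0.6],[0.8,0,0,0,0.6],[0,0,0,0,0.6]]]'
python3 -c "
from h import *
go([.504,.085,.062],np.pi/2+YAW)"
```

```text
time: 2.95
position: [0.5137, 0.0905, 0.0603]
tool_rot: [-0.102, 0.689, 0.092, 0.711]
ft_force: [-0.7, -0.4, 0.5]
grip_width: 0.0523
t 2.95 pos [0.5137 0.0905 0.0603] jawang 1.835 turn 0.011 then shift cm [-0.19 -0.28 -1.07] q6 -1.87 w 0.0523 F [-0.7 -0.4  0.5] xaxis [ 0.032 -0.009 -0.999]
```

```bash
python3 -m inch '[[[0,-0.25,-0.9,0,0.6],[0,0,0,0,0.6]]]'
python3 -c "
from h import *
go([.504,.085,.062],np.pi/2+YAW)"
python3 -m inch '[[[0,0,0,0,0.1],[0,0,0,0,0.1],[0,0,0,0,0.1],[0,0,0,0,0.1]]]' 30
python3 -c "
from h import *
go([.504,.085,.062],np.pi/2+YAW)"
```

```text
time: 3.12
position: [0.5065, 0.086, 0.0621]
tool_rot: [-0.103, 0.688, 0.093, 0.712]
ft_force: [-0.9, 0.0, -0.1]
grip_width: 0.0521
t 3.12 pos [0.5065 0.086  0.0621] jawang 1.835 turn 0.013 then shift cm [-0.   -0.03 -0.26] q6 -1.88 w 0.0521 F [-0.9  0.  -0.1] xaxis [ 0.035 -0.009 -0.999]
time: 3.45
position: [0.508, 0.0856, 0.0657]
tool_rot: [-0.103, 0.686, 0.092, 0.714]
ft_force: [0.1, 0.5, -0.9]
grip_width: 0.0327
t 3.45 pos [0.508  0.0856 0.0657] jawang 1.835 turn 0.012 then shift cm [ 0.35  0.05 -0.42] q6 -1.88 w 0.0327 F [ 0.1  0.5 -0.9] xaxis [ 0.042 -0.01  -0.999]
```

```bash
python3 -m inch '[[[0.3,0,-0.3,0,0.1],[0.1,0,-0.05,0,0.1],[0.1,0,-0.05,0,0.1],[0.1,0,-0.05,0,0.1],[0.1,0,0,0,0.1]]]' 30
python3 -c "
from h import *
go([.504,.085,.062],np.pi/2+YAW)"
```

```text
time: 3.87
position: [0.505, 0.0879, 0.0625]
tool_rot: [-0.1, 0.684, 0.092, 0.717]
ft_force: [-1.9, -1.6, 10.4]
grip_width: 0.0151
t 3.87 pos [0.505  0.0879 0.0625] jawang 1.835 turn 0.008 then shift cm [ 0.04 -0.25 -0.18] q6 -1.88 w 0.0151 F [-1.9 -1.6 10.4] xaxis [ 0.048 -0.004 -0.999]
```

```bash
python3 -m inch '[[[0,1,0,0,0.1],[0,1.5,0,0,0.1],[0,1.5,0,0,0.1]]]' 30
python3 -c "
from h import *
go(W(.027,.06,.062),np.pi/2+YAW)"
```

```text
time: 4.12
position: [0.496, 0.1205, 0.0625]
tool_rot: [-0.103, 0.683, 0.09, 0.717]
ft_force: [-0.4, -9.0, 4.6]
grip_width: 0.0152
t 4.12 pos [0.496  0.1205 0.0625] jawang 1.835 turn 0.008 then shift cm [-0.03  3.53  0.17] q6 -1.8 w 0.0152 F [-0.4 -9.   4.6] xaxis [ 0.05  -0.012 -0.999]
```

```bash
python3 -m inch '[[[0,1.5,0,0,0.1],[0,1.5,0,0,0.1],[0,0.9,0,0,0.1],[0,0,0,0,0.1]]]' 30
python3 -c "
from h import *
go(W(.027,.06,.062),np.pi/2+YAW)"
```

```text
time: 4.45
position: [0.4862, 0.1555, 0.0626]
tool_rot: [-0.106, 0.683, 0.088, 0.718]
ft_force: [-1.4, 6.4, -1.4]
grip_width: 0.015
t 4.45 pos [0.4862 0.1555 0.0626] jawang 1.835 turn 0.01 then shift cm [ 0.07 -0.11  0.2 ] q6 -1.71 w 0.015 F [-1.4  6.4 -1.4] xaxis [ 0.053 -0.018 -0.998]
```

```bash
for i in 1; do python3 -m inch '[[[0,0.3,0,0,0.1],[0,0.3,0,0,0.1]]]' 30; python3 -m inch '[[[0,0.3,0,0,0.1]]]' 30;  python3 -m inch '[[[0,0.3,0,0,0.1]]]' 30; done
python3 -c "
from h import *
go(W(.027,.068,.062),np.pi/2+YAW)"
```

```text
time: 4.62
position: [0.4851, 0.1593, 0.0625]
tool_rot: [-0.107, 0.682, 0.088, 0.718]
ft_force: [0.8, -7.6, 1.8]
grip_width: 0.0149
time: 4.7
position: [0.4847, 0.1608, 0.0625]
tool_rot: [-0.108, 0.682, 0.087, 0.718]
ft_force: [1.2, -8.8, 2.2]
grip_width: 0.0152
time: 4.78
position: [0.4843, 0.1621, 0.0625]
tool_rot: [-0.109, 0.682, 0.087, 0.718]
ft_force: [1.7, -7.7, 2.4]
grip_width: 0.0152
t 4.78 pos [0.4843 0.1621 0.0625] jawang 1.835 turn 0.013 then shift cm [0.06 0.01 0.21] q6 -1.68 w 0.0152 F [ 1.7 -7.7  2.4] xaxis [ 0.053 -0.024 -0.998]
```

```bash
python3 -m inch '[[[0,0.3,0,0,0.1]]]' 30; python3 -m inch '[[[0,0.3,0,0,0.1]]]' 30;  python3 -m inch '[[[0,0.4,0,0,0.1]]]' 30
python3 -c "
from h import *
go(W(.027,.068,.062),np.pi/2+YAW)"
```

```text
time: 4.87
position: [0.484, 0.1634, 0.0625]
tool_rot: [-0.11, 0.683, 0.086, 0.717]
ft_force: [-0.5, -7.8, 2.4]
grip_width: 0.0151
time: 4.95
position: [0.4838, 0.1639, 0.0625]
tool_rot: [-0.111, 0.682, 0.085, 0.717]
ft_force: [2.0, -17.0, 1.4]
grip_width: 0.0153
time: 5.03
position: [0.4838, 0.1639, 0.0624]
tool_rot: [-0.114, 0.682, 0.084, 0.717]
ft_force: [3.2, -25.2, 1.2]
grip_width: 0.0153
t 5.03 pos [0.4838 0.1639 0.0624] jawang 1.835 turn 0.017 then shift cm [ 0.06 -0.18  0.21] q6 -1.66 w 0.0153 F [  3.2 -25.2   1.2] xaxis [ 0.054 -0.035 -0.998]
```

```bash
sed -i 's/^C=.*/C=np.array([.4746,.0909]);YAW=.267/' h.py
python3 -m inch '[[[0,0,0,0,0.6],[0,0,0,0,0.6],[0,0,0,0,0.6],[-2,0,0,0,0.6],[-3,0,0,0,0.6],[-3,0,0,0,0.6],[-2,0,0,0,0.6]]]' 30
python3 -c "
from h import *
for a in (YAW+np.pi/2,YAW,1.0,2.2):go([.576,-.2205,.16],a)"
```

```text
time: 5.62
position: [0.4751, 0.1652, 0.1596]
tool_rot: [-0.113, 0.688, 0.084, 0.712]
ft_force: [1.4, 0.0, 0.4]
grip_width: 0.0498
t 5.62 pos [0.4751 0.1652 0.1596] jawang 1.838 turn 0.012 then shift cm [  1.76 -39.83  -0.49] q6 -1.68 w 0.0498 F [1.4 0.  0.4] xaxis [ 0.039 -0.036 -0.999]
t 5.62 pos [0.4751 0.1652 0.1596] jawang -2.873 turn -1.559 then shift cm [  1.76   0.49 -39.83] q6 -1.68 w 0.0498 F [1.4 0.  0.4] xaxis [ 0.039 -0.036 -0.999]
t 5.62 pos [0.4751 0.1652 0.1596] jawang 1.0 turn 0.85 then shift cm [  1.76 -27.01  29.27] q6 -1.68 w 0.0498 F [1.4 0.  0.4] xaxis [ 0.039 -0.036 -0.999]
t 5.62 pos [0.4751 0.1652 0.1596] jawang 2.2 turn -0.35 then shift cm [  1.76 -37.07 -14.57] q6 -1.68 w 0.0498 F [1.4 0.  0.4] xaxis [ 0.039 -0.036 -0.999]
```

```bash
python3 -m inch '[[[0,-4,0,0.012,0.6],[0.2,-4,0,0,0.6],[0.2,-4,0,0,0.6],[0.2,-4,0,0,0.6],[0.2,-4,0,0,0.6],[0.2,-4,0,0,0.6],[0.2,-4,0,0,0.6],[0.2,-4,0,0,0.6]]]' 30
python3 -m inch '[[[0.2,-4,0,0,0.6],[0,-3,0,0,0.6],[0,0,0,0,0.6]]]'
python3 -c "
from h import *
go([.576,-.2205,.12],YAW+np.pi/2)"
```

```text
time: 6.28
position: [0.5662, -0.1427, 0.1662]
tool_rot: [-0.115, 0.683, 0.089, 0.716]
ft_force: [1.2, 0.2, -0.4]
grip_width: 0.052
time: 6.53
position: [0.5895, -0.2216, 0.167]
tool_rot: [-0.115, 0.681, 0.085, 0.718]
ft_force: [0.9, -0.7, 0.7]
grip_width: 0.0521
t 6.53 pos [ 0.5895 -0.2216  0.167 ] jawang 1.838 turn 0.016 then shift cm [ 4.61  0.69 -1.48] q6 -2.39 w 0.0521 F [ 0.9 -0.7  0.7] xaxis [ 0.057 -0.036 -0.998]
```

```bash

python3 -c "
from h import *
for uv in((487,303),(400,260)): print(plane('side',uv,0).round(3))
for uv in((312,177),(426,172)): print(plane('top',uv,0).round(3))
go([.576,-.2205,.12],1.01)"
```

```text
[ 0.72  -0.275  0.   ]
[ 0.713 -0.074  0.   ]
[ 0.69 -0.08  0.  ]
[ 0.693 -0.301  0.   ]
t 6.53 pos [ 0.5895 -0.2216  0.167 ] jawang 1.011 turn 0.844 then shift cm [ 4.61 -0.62 -1.51] q6 -2.39 w 0.0521 F [ 0.9 -0.7  0.7] xaxis [ 0.057 -0.036 -0.998]
```

```bash

python3 -m inch '[[[0,0,0,0.12,0.6],[0,0,0,0.12,0.6],[0,0,0,0.12,0.6],[0,0,0,0.12,0.6],[0,0,0,0.12,0.6],[0,0,0,0.12,0.6],[0,0,0,0.12,0.6],[1,-0.6,-1.5,0,0.6]]]' 20
python3 -m inch '[[[1,0,0,0,0.6],[0,0,0,0,0.6]]]'
python3 - <<'E'
from h import *
go([.576,-.2205,.062],1.01)
t=cv2.resize(camera("top")[160:310,310:470],None,fx=3,fy=2,interpolation=3);s=cv2.resize(camera("side")[170:370,320:480],None,fx=3,fy=1.5,interpolation=3)
cv2.imwrite("pics/p2.png",np.vstack([t,s])[:,:,::-1])
E
```

```text
time: 7.2
position: [0.5755, -0.2175, 0.1541]
tool_rot: [0.202, 0.652, -0.212, 0.699]
ft_force: [0.8, 0.2, -0.1]
grip_width: 0.0522
time: 7.37
position: [0.5723, -0.2143, 0.1413]
tool_rot: [0.202, 0.655, -0.211, 0.696]
ft_force: [-0.1, -0.9, 0.6]
grip_width: 0.0523
t 7.37 pos [ 0.5723 -0.2143  0.1413] jawang 1.01 turn -0.032 then shift cm [ 7.95 -0.36  0.18] q6 -1.52 w 0.0523 F [-0.1 -0.9  0.6] xaxis [ 0.052 -0.029 -0.998]
```

View pics/p2.png

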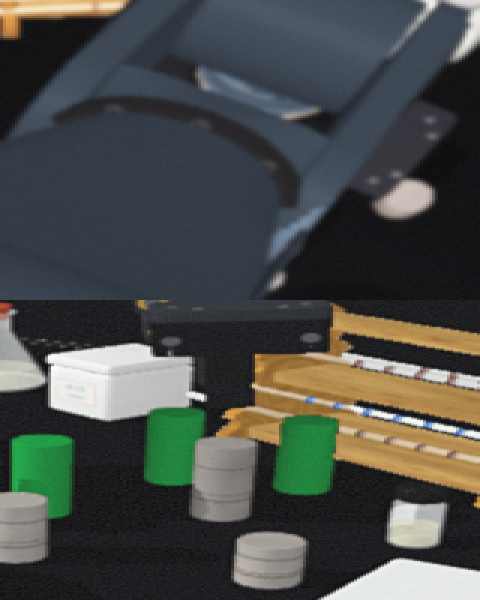

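The side crop shows the fingers above the long plug, which is at side px (395,290). The green neighbours stand clear of them. I descend.

```bash

python3 -m inch '[[[2,-0.4,0.1,-0.032,0.6],[2,0,0,0,0.6],[0,0,0,0,0.6]]]' 20
python3 -c "
from h import *
go([.576,-.2205,.052],1.01)"
```

```text
time: 7.72
position: [0.5774, -0.2208, 0.104]
tool_rot: [0.189, 0.656, -0.2, 0.703]
ft_force: [0.4, 0.4, -0.7]
grip_width: 0.052
t 7.72 pos [ 0.5774 -0.2208  0.104 ] jawang 1.01 turn 0.004 then shift cm [ 5.18 -0.07 -0.49] q6 -1.56 w 0.052 F [ 0.4  0.4 -0.7] xaxis [ 0.06  -0.033 -0.998]
```

```bash

python3 -m inch '[[[2,0,-0.3,0,0.6],[2,0,-0.2,0,0.6],[1.2,0,-0.2,0,0.6],[0.2,0,0,0,0.6]]]' 20
python3 -c "
from h import *
go([.576,-.2205,.052],1.01)"
```

```text
time: 8.05
position: [0.5801, -0.221, 0.0522]
tool_rot: [0.187, 0.653, -0.2, 0.706]
ft_force: [0.0, 0.5, -0.4]
grip_width: 0.0521
t 8.05 pos [ 0.5801 -0.221   0.0522] jawang 1.01 turn 0.006 then shift cm [-0.01 -0.17 -0.37] q6 -1.56 w 0.0521 F [ 0.   0.5 -0.4] xaxis [ 0.068 -0.038 -0.997]
```

```bash

python3 -m inch '[[[0.05,-0.15,-0.4,0,0.6],[0.1,0,0,0,0.25],[0.1,0,0,0,0.25],[0.1,0,-0.05,0,0.25],[0.1,0,0,0,0.25],[0.1,0,0,0,0.25],[0,0,0,0,0.25]]]' 20
python3 -c "
from h import *
go([.576,-.2205,.052],1.01)"
```

```text
time: 8.63
position: [0.5794, -0.2217, 0.0516]
tool_rot: [0.186, 0.65, -0.2, 0.709]
ft_force: [-0.3, -0.1, -1.9]
grip_width: 0.0292
t 8.63 pos [ 0.5794 -0.2217  0.0516] jawang 1.01 turn 0.006 then shift cm [-0.07 -0.08 -0.34] q6 -1.57 w 0.0292 F [-0.3 -0.1 -1.9] xaxis [ 0.076 -0.042 -0.996]
```

```bash

python3 -m inch '[[[-1,0,0,0,0.25],[-2.5,0,0,0,0.25],[-3,0,0,0,0.25],[-3,0,0,0,0.25],[-2,0,0,0,0.25],[0,0,0,0,0.25]]]' 20
python3 -c "
from h import *
p=W(-.018,-.065);print(p)
go([p[0],p[1],.165],1.01)"
```

```text
time: 9.13
position: [0.5681, -0.2156, 0.1699]
tool_rot: [0.187, 0.652, -0.2, 0.707]
ft_force: [1.1, -0.9, -1.4]
grip_width: 0.0292
[0.47438733 0.02345406 0.        ]
t 9.13 pos [ 0.5681 -0.2156  0.1699] jawang 1.01 turn 0.006 then shift cm [ -1.07  15.26 -20.63] q6 -1.57 w 0.0292 F [ 1.1 -0.9 -1.4] xaxis [ 0.069 -0.038 -0.997]
```

```bash

python3 -m inch '[[[-0.1,1,-1.3,0,0.25],[-0.1,2,-2.7,0,0.25],[-0.1,2,-2.7,0,0.25],[-0.1,2,-2.7,0,0.25],[-0.1,2,-2.7,0,0.25],[-0.1,2,-2.7,0,0.25],[-0.1,2,-2.7,0,0.25],[0,1,-1.3,0,0.25]]]' 20
python3 -m inch '[[[0,1,-1.3,0,0.25],[0,0,0,0,0.25]]]' 20
python3 - <<'E'
from h import *
p=W(-.018,-.065)
go([p[0],p[1],.165],1.01)
cv2.imwrite("pics/p3.png",np.hstack([cv2.resize(camera("side")[130:290,170:370],(500,400),interpolation=3),cv2.resize(camera("top")[210:330,150:310],(300,400),interpolation=3)])[:,:,::-1])
E
```

```text
time: 9.8
position: [0.4725, 0.0105, 0.1556]
tool_rot: [0.19, 0.654, -0.204, 0.703]
ft_force: [-0.2, 0.1, -1.1]
grip_width: 0.0295
time: 9.97
position: [0.4592, 0.0319, 0.1518]
tool_rot: [0.188, 0.659, -0.202, 0.7]
ft_force: [-1.2, 0.2, -2.3]
grip_width: 0.0295
t 9.97 pos [0.4592 0.0319 0.1518] jawang 1.01 turn 0.001 then shift cm [-1.21  0.09  1.81] q6 -1.14 w 0.0295 F [-1.2  0.2 -2.3] xaxis [ 0.05  -0.035 -0.998]
```

View pics/p3.png

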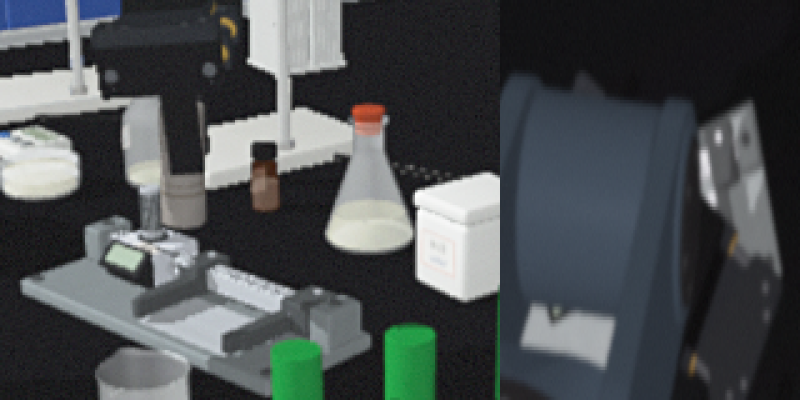

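The plug hangs upright at side px (243,~205). The caliper is wide open, with its jaw tips at about (226,250) and (258,265). I check the hold offset and the caliper pose against this picture.

```bash

python3 - <<'E'
from h import *
o=robot.get_obs();M=Ro.from_quat(o["tool_rot"]).as_matrix();p=np.array(o["position"])
f=lambda uv:((uv-np.array([170,130]))*2.5).round(1).tolist()
for dz in(0,-.003):
    q=p+M[:,2]*dz; print(dz,[f(x) for x in proj("side",[[q[0],q[1],p[2]-.045],[q[0],q[1],p[2]-.052]])])
for nm,a in dict(cornR=(.052,-.135,.012),cornF=(-.052,-.135,.012),cornL=(-.052,.135,.012),postTop=(.027,.068,.082),anvTip=(-.046,-.089,.03),jawTip=(-.046,.004,.03)).items(): print(nm,f(proj("side",W(*a))[0]))
p=W(-.018,-.065)
for y in (-.065,): print("plug top/bot target",f(proj("side",W(-.018,y,.012))[0]))
E
```

```text
0 [[196.2, 211.3], [196.7, 221.0]]
-0.003 [[191.7, 211.3], [192.3, 221.1]]
cornR [364.1, 335.1]
cornF [257.5, 385.1]
cornL [11.7, 280.7]
postTop [142.4, 187.6]
anvTip [215.1, 337.7]
jawTip [126.0, 301.4]
plug top/bot target [222.6, 339.0]
```

```bash
sed -i 's/^C=.*/C=np.array([.4785,.0897]);YAW=.267/' h.py
python3 - <<'E'
from h import *
p=W(-.020,-.060)+.007*np.array([.85,-.53,0]);print(p, W(-.020,-.060))
go([p[0],p[1],.10],1.01)
f=lambda uv:((uv-np.array([170,130]))*2.5).round(1).tolist()
for nm,a in dict(cornR=(.052,-.135,.012),cornF=(-.052,-.135,.012),cornL=(-.052,.135,.012),postTop=(.027,.068,.082)).items(): print(nm,f(proj("side",W(*a))[0]))
E
```

```text
[0.480989   0.02283922 0.        ] [0.475039   0.02654922 0.        ]
t 10.07 pos [0.4622 0.0295 0.1524] jawang 1.01 turn -0.0 then shift cm [5.36 0.45 1.6 ] q6 -1.14 w 0.0296 F [ 0.2 -0.5 -0.8] xaxis [ 0.055 -0.037 -0.998]
cornR [369.7, 334.4]
cornF [263.6, 384.3]
cornL [17.1, 280.1]
postTop [147.8, 187.1]
```

```bash

python3 -m inch '[[[1,0.3,1,0,0.25],[2,0.2,0.4,0,0.25],[1.5,0,0,0,0.25],[0.5,0,0,0,0.25],[0,0,0,0,0.25]]]' 20
python3 - <<'E'
from h import *
p=W(-.020,-.060)+.007*np.array([.85,-.53,0])
go([p[0],p[1],.062],1.01)
cv2.imwrite("pics/p4.png",np.hstack([cv2.resize(camera("side")[130:290,170:370],(500,400),interpolation=3),cv2.resize(camera("top")[210:330,150:310],(300,400),interpolation=3)])[:,:,::-1])
E
```

```text
time: 10.48
position: [0.4841, 0.0207, 0.1013]
tool_rot: [0.189, 0.654, -0.204, 0.703]
ft_force: [-0.7, 0.4, -1.7]
grip_width: 0.0294
t 10.48 pos [0.4841 0.0207 0.1013] jawang 1.01 turn -0.003 then shift cm [ 3.89  0.02 -0.66] q6 -1.14 w 0.0294 F [-0.7  0.4 -1.7] xaxis [ 0.061 -0.039 -0.997]
```

View pics/p4.png

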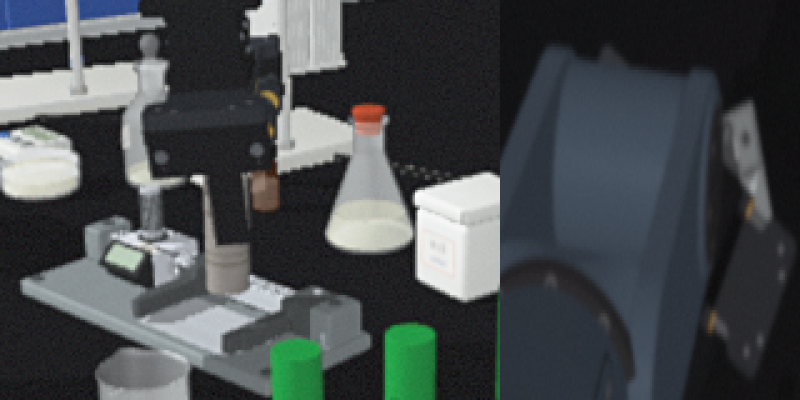

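```bash

python3 - <<'E'
from h import *
f=lambda uv:((uv-np.array([170,130]))*2.5).round(1).tolist()
print({z:f(proj("side",W(-.02,-.06,z))[0]) for z in(.012,.049)})
for row in(286,289):
    P=plane("side",(170+227/2.5,130+row/2.5),.049);d=P[:2]-C;c,s=np.cos(YAW),np.sin(YAW);print(P.round(4),"cal",(c*d[0]+s*d[1]).round(4),(-s*d[0]+c*d[1]).round(4))
print("anvil",f(proj("side",W(-.046,-.085,.03))[0]),f(proj("side",W(.01,-.085,.03))[0]),"jaw",f(proj("side",W(-.046,0,.03))[0]),f(proj("side",W(.01,0,.03))[0]))
E
```

```text
{0.012: [221.4, 337.2], 0.049: [219.1, 288.5]}
[0.4817 0.0275 0.049 ] cal -0.0133 -0.0608
[0.4792 0.0228 0.049 ] cal -0.0169 -0.0647
anvil [217.1, 335.3] [276.3, 310.2] jaw [135.5, 302.3] [194.7, 279.5]
```

```bash

python3 -m inch '[[[1,0,-0.5,0,0.25],[1.5,0,-0.2,0,0.25],[0.8,0,-0.1,0,0.25],[0,0,0,0,0.25]]]' 20
python3 - <<'E'
from h import *
p=W(-.020,-.060)+.007*np.array([.85,-.53,0])
go([p[0],p[1],.0636],1.01)
E
```

```text
time: 10.92
position: [0.4825, 0.0224, 0.0712]
tool_rot: [0.19, 0.65, -0.204, 0.706]
ft_force: [-1.0, 0.2, -2.1]
grip_width: 0.0294
t 10.92 pos [0.4825 0.0224 0.0712] jawang 1.01 turn -0.005 then shift cm [ 0.75 -0.04 -0.22] q6 -1.12 w 0.0294 F [-1.   0.2 -2.1] xaxis [ 0.071 -0.041 -0.997]
```

```bash

python3 -m inch '[[[0.4,0,-0.25,0,0.25],[0.3,0,0,0,0.25]]]' 20
python3 -m inch '[[[0.3,0,0,0,0.25],[0.15,0,0,0,0.25]]]' 20
python3 - <<'E'
from h import *
p=W(-.020,-.060)+.007*np.array([.85,-.53,0])
go([p[0],p[1],.0636],1.01)
E
```

```text
time: 11.08
position: [0.4817, 0.0231, 0.065]
tool_rot: [0.19, 0.649, -0.204, 0.707]
ft_force: [-0.1, -0.9, -1.9]
grip_width: 0.0297
time: 11.25
position: [0.4829, 0.0231, 0.0627]
tool_rot: [0.19, 0.648, -0.204, 0.708]
ft_force: [-4.4, 0.4, 21.2]
grip_width: 0.0296
t 11.25 pos [0.4829 0.0231 0.0627] jawang 1.01 turn -0.005 then shift cm [-0.1  -0.12 -0.14] q6 -1.11 w 0.0296 F [-4.4  0.4 21.2] xaxis [ 0.076 -0.042 -0.996]
```

```bash

python3 -m inch '[[[0,0,0,0,0.4],[0,0,0,0,0.6],[0.05,0,0,0,0.6],[0.05,0,0,0,0.6]]]' 20
python3 -m inch '[[[-2,0,0,0,0.6],[-3,0,0,0,0.6],[-3,0,0,0,0.6],[-3,0,0,0,0.6],[0,0,0,0,0.6]]]' 20
python3 - <<'E'
from h import *
y=np.array([-np.sin(YAW),np.cos(YAW)]);p=np.array([.4838,.1639])
go([p[0],p[1],.165],np.pi/2+YAW)
cv2.imwrite("pics/p5.png",np.hstack([cv2.resize(camera("side")[130:290,170:370],(500,400),interpolation=3),cv2.resize(camera("top")[210:330,150:310],(300,400),interpolation=3)])[:,:,::-1])
E
```

```text
time: 11.58
position: [0.485, 0.0229, 0.0642]
tool_rot: [0.19, 0.646, -0.203, 0.711]
ft_force: [-0.3, -0.4, 0.4]
grip_width: 0.0466
time: 12.0
position: [0.4755, 0.0275, 0.1752]
tool_rot: [0.19, 0.648, -0.204, 0.708]
ft_force: [0.6, -0.8, 0.6]
grip_width: 0.0519
t 12.0 pos [0.4755 0.0275 0.1752] jawang 1.836 turn -0.832 then shift cm [ 0.51 12.98  4.35] q6 -1.13 w 0.0519 F [ 0.6 -0.8  0.6] xaxis [ 0.076 -0.042 -0.996]
```

View pics/p5.png

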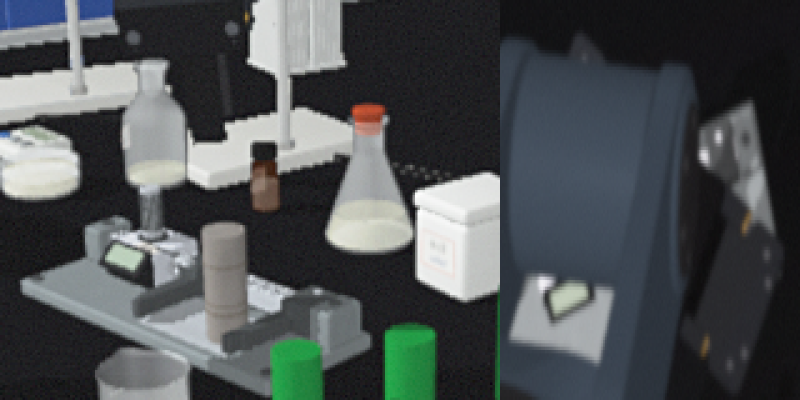

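The plug stands upright between the jaws, at side px (260,240–267). I go back to the post.

```bash

python3 -m inch '[[[0,0,0,-0.12,0.6],[0,0,0,-0.12,0.6],[0,0,0,-0.12,0.6],[0,0,0,-0.12,0.6],[0,0,0,-0.12,0.6],[0,0,0,-0.12,0.6],[0,0,0,-0.11,0.6],[0,3,0.8,0,0.6]]]' 30
python3 -m inch '[[[0,3.3,0.8,0,0.6],[0,3.3,0.8,0,0.6],[0,3,0.8,0,0.6],[0,0,0,0,0.6]]]' 30
python3 - <<'E'
from h import *
go([.4838,.1639,.12],np.pi/2+YAW)
E
```

```text
time: 12.77
position: [0.4675, 0.0558, 0.1596]
tool_rot: [-0.121, 0.683, 0.088, 0.715]
ft_force: [0.8, 0.5, -0.0]
grip_width: 0.0519
time: 13.1
position: [0.4591, 0.1589, 0.1481]
tool_rot: [-0.119, 0.688, 0.087, 0.711]
ft_force: [0.6, -0.3, -0.4]
grip_width: 0.052
t 13.1 pos [0.4591 0.1589 0.1481] jawang 1.838 turn 0.026 then shift cm [ 2.88 -0.03  2.44] q6 -1.69 w 0.052 F [ 0.6 -0.3 -0.4] xaxis [ 0.038 -0.04  -0.998]
```

```bash

python3 -m inch '[[[0.5,0,1.3,0.026,0.6],[0.5,0,1.1,0,0.6],[1.5,0,0,0,0.6],[0,0,0,0,0.6]]]' 30
python3 - <<'E'
from h import *
go([.4838,.1639,.0625],np.pi/2+YAW)
E
```

```text
time: 13.43
position: [0.4808, 0.1655, 0.1173]
tool_rot: [-0.112, 0.692, 0.08, 0.708]
ft_force: [-0.5, 0.9, -0.9]
grip_width: 0.0524
t 13.43 pos [0.4808 0.1655 0.1173] jawang 1.838 turn 0.006 then shift cm [5.49 0.03 0.16] q6 -1.66 w 0.0524 F [-0.5  0.9 -0.9] xaxis [ 0.028 -0.042 -0.999]
```

```bash

python3 -m inch '[[[2,0,0,0,0.6],[2,0,-0.1,0,0.6],[1.2,0,-0.2,0,0.6],[0.3,0,-0.2,0,0.6],[0,0,0,0,0.6]]]' 30
python3 - <<'E'
from h import *
go([.4838,.1639,.0625],np.pi/2+YAW)
E
```

```text
time: 13.85
position: [0.4786, 0.1578, 0.058]
tool_rot: [-0.112, 0.694, 0.079, 0.707]
ft_force: [-0.2, 1.2, 0.1]
grip_width: 0.0524
t 13.85 pos [0.4786 0.1578 0.058 ] jawang 1.838 turn 0.004 then shift cm [-0.47  0.43  0.67] q6 -1.65 w 0.0524 F [-0.2  1.2  0.1] xaxis [ 0.024 -0.043 -0.999]
```

```bash

python3 -m inch '[[[-0.4,0.45,0.7,0,0.6],[0,0.1,0.2,0,0.4],[0,0,0,0,0.1],[0,0,0,0,0.1],[0,0,0,0,0.1],[0,0,0,0,0.1]]]' 30
python3 - <<'E'
from h import *
go([.4838,.1639,.0625],np.pi/2+YAW)
E
```

```text
time: 14.35
position: [0.4892, 0.1661, 0.0654]
tool_rot: [-0.112, 0.692, 0.079, 0.709]
ft_force: [-0.1, 0.1, -0.1]
grip_width: 0.0267
t 14.35 pos [0.4892 0.1661 0.0654] jawang 1.838 turn 0.004 then shift cm [ 0.29 -0.06 -0.58] q6 -1.64 w 0.0267 F [-0.1  0.1 -0.1] xaxis [ 0.03  -0.043 -0.999]
```

```bash

python3 -m inch '[[[0.25,-0.05,-0.5,0,0.1],[0.1,0,-0.1,0,0.1],[0.05,0,0,0,0.1],[0.05,0,0,0,0.1]]]' 30
python3 - <<'E'
from h import *
go([.4838,.1639,.0625],np.pi/2+YAW)
E
```

```text
time: 14.68
position: [0.4842, 0.1637, 0.0628]
tool_rot: [-0.112, 0.69, 0.079, 0.71]
ft_force: [0.4, 0.0, 5.0]
grip_width: 0.0153
t 14.68 pos [0.4842 0.1637 0.0628] jawang 1.838 turn 0.004 then shift cm [ 0.03  0.03 -0.04] q6 -1.64 w 0.0153 F [0.4 0.  5. ] xaxis [ 0.034 -0.042 -0.999]
```

```bash

python3 -m inch '[[[0,-1,0,0,0.1],[0,-1.2,0,0,0.1],[0,-1.2,0,0,0.1],[0,-1.2,0,0,0.1]]]' 30
python3 - <<'E'
from h import *
go([.4838+.063*np.sin(YAW),.1639-.063*np.cos(YAW),.0625],np.pi/2+YAW)
E
```

```text
time: 15.02
position: [0.4944, 0.127, 0.0628]
tool_rot: [-0.106, 0.69, 0.082, 0.711]
ft_force: [0.5, 9.4, -1.1]
grip_width: 0.0151
t 15.02 pos [0.4944 0.127  0.0628] jawang 1.838 turn 0.001 then shift cm [ 0.13 -2.45 -0.05] q6 -1.74 w 0.0151 F [ 0.5  9.4 -1.1] xaxis [ 0.034 -0.03  -0.999]
```

```bash

python3 -m inch '[[[0,-1,0,0,0.1],[0,-0.8,0,0,0.1],[0,-0.6,0,0,0.1]]]' 30
python3 - <<'E'
from h import *
go([.4838+.063*np.sin(YAW),.1639-.063*np.cos(YAW),.0625],np.pi/2+YAW)
E
```

```text
time: 15.27
position: [0.4996, 0.1079, 0.0628]
tool_rot: [-0.102, 0.69, 0.084, 0.712]
ft_force: [0.0, 10.5, 0.9]
grip_width: 0.015
t 15.27 pos [0.4996 0.1079 0.0628] jawang 1.838 turn -0.004 then shift cm [ 0.04 -0.48 -0.05] q6 -1.8 w 0.015 F [ 0.  10.5  0.9] xaxis [ 0.034 -0.021 -0.999]
```

```bash

python3 -m inch '[[[0,-0.45,0,0,0.1],[0,-0.3,0,0,0.1]]]' 30
python3 - <<'E'
from h import *
go([.4838+.063*np.sin(YAW),.1639-.063*np.cos(YAW),.0625],np.pi/2+YAW)
s=cv2.resize(camera("side")[190:280,200:320],(800,600),interpolation=3)
cv2.imwrite("pics/p6.png",s[:,:,::-1])
E
```

```text
time: 15.43
position: [0.5006, 0.1042, 0.0627]
tool_rot: [-0.098, 0.69, 0.085, 0.712]
ft_force: [-1.2, 12.1, 1.8]
grip_width: 0.0153
t 15.43 pos [0.5006 0.1042 0.0627] jawang 1.838 turn -0.009 then shift cm [ 0.02 -0.1  -0.05] q6 -1.81 w 0.0153 F [-1.2 12.1  1.8] xaxis [ 0.033 -0.014 -0.999]
```

View pics/p6.png

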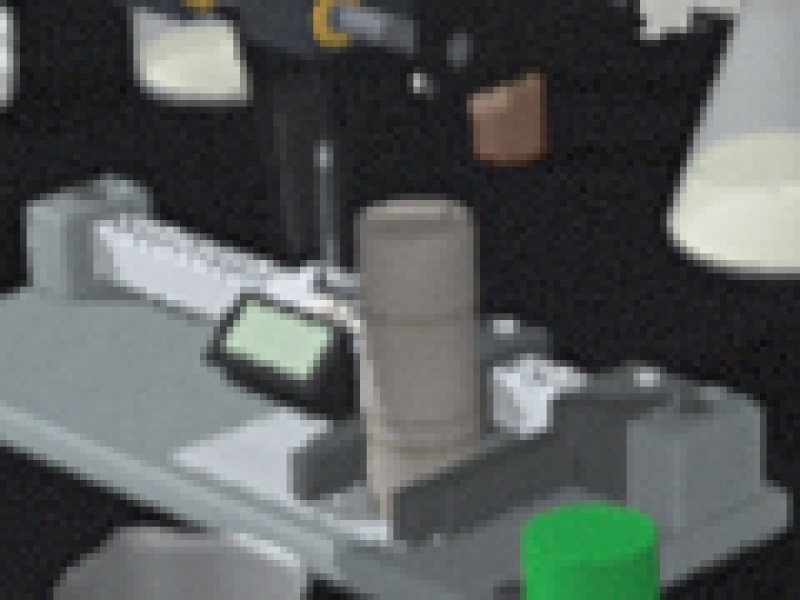

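The side crop shows the plug upright between both jaws, with no gap visible. Jaw travel is about 7 mm by geometry and about 8–9 mm by force. I let go and retreat.

```bash

python3 -m inch '[[[0,0,0,0,0.1],[0,0,0,0,0.5],[0,0,0,0,0.5],[0,0,0,0,0.5],[0,0,0,0,0.5]]]' 30
python3 -m inch '[[[-2,0,0,0,0.5],[-3,0,0,0,0.5],[-3,0,0,0,0.5],[-4,0,0,0,0.5],[-4,0,0,0,0.5],[0,4,0,0,0.5],[0,4,0,0,0.5],[0,4,0,0,0.5]]]'
python3 -m inch '[[[0,4,0,0,0.5],[0,4,0,0,0.5],[0,4,0,0,0.5],[0,4,0,0,0.5],[0,4,0,0,0.5],[0,4,0,0,0.5],[0,4,0,0,0.5],[0,0,0,0,0.5]]]'
python3 - <<'E'
from h import *
s=camera("side");t=camera("top")
a=cv2.resize(s[190:280,210:310],(400,360),interpolation=3);b=cv2.resize(t[235:325,210:310],(400,360),interpolation=3)
c=cv2.resize(s[200:370,170:490],(400,212),interpolation=3);d=cv2.resize(t[180:350,135:455],(400,212),interpolation=3)
cv2.imwrite("pics/p7.png",np.vstack([np.hstack([a,b]),np.hstack([c,d])])[:,:,::-1])
E
```

```text
time: 15.9
position: [0.4994, 0.104, 0.0623]
tool_rot: [-0.098, 0.691, 0.085, 0.711]
ft_force: [-0.1, 0.0, -0.2]
grip_width: 0.0342
time: 16.57
position: [0.4666, 0.218, 0.2268]
tool_rot: [-0.092, 0.692, 0.079, 0.712]
ft_force: [0.6, -0.1, 0.1]
grip_width: 0.0434
time: 17.23
position: [0.3916, 0.5061, 0.221]
tool_rot: [-0.091, 0.692, 0.08, 0.712]
ft_force: [-0.2, 0.3, 0.9]
grip_width: 0.0434
```

View pics/p7.png

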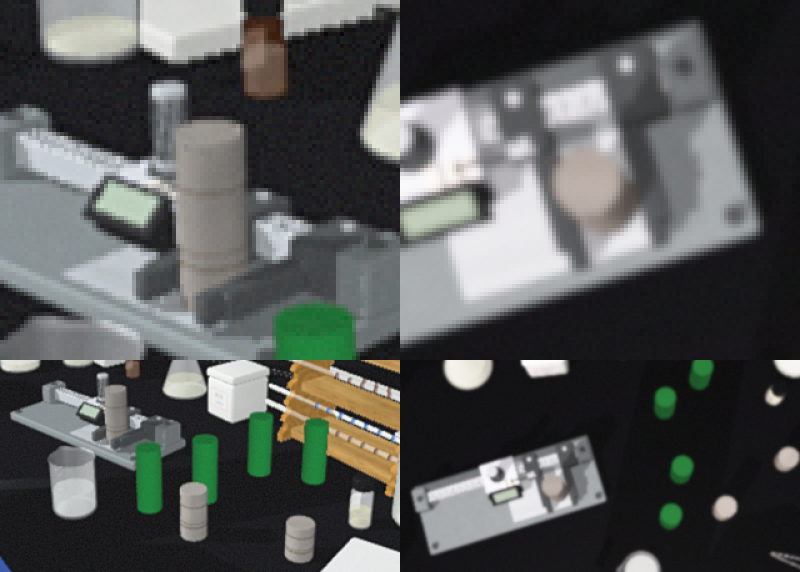

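```bash
python3 - <<'E'
from h import *
s=np.mean([camera("side") for _ in range(6)],0).astype(np.uint8);t=np.mean([camera("top") for _ in range(6)],0).astype(np.uint8)
s0=cv2.imread("pics/side0.png")[:,:,::-1];u=lambda im:cv2.resize(np.ascontiguousarray(im),None,fx=8,fy=8,interpolation=3)
T=s0[208:232,251:263]; r=cv2.matchTemplate(u(s[195:245,235:280]),u(T),cv2.TM_CCOEFF_NORMED);_,v,_,l=cv2.minMaxLoc(r)
print("side post shift",235+l[0]/8-251,195+l[1]/8-208,v)
t0=cv2.imread("pics/top0.png")[:,:,::-1];T=t0[262:282,207:232];r=cv2.matchTemplate(u(t[245:300,190:250]),u(T),cv2.TM_CCOEFF_NORMED);_,v,_,l=cv2.minMaxLoc(r)
print("top shift",190+l[0]/8-207,245+l[1]/8-262,v)
for c in(.015,.018,.022,.026):
    print(c,[(proj(n,W(.027,-.017+c,z))-proj(n,W(.027,-.017+.006,z))).round(1)[0] for n,z in(("side",.07),("top",.05))])
cv2.imwrite("pics/p8.png",np.hstack([cv2.resize(s[215:255,235:275],(400,560),interpolation=3),cv2.resize(t[250:300,205:245],(400,560),interpolation=3)])[:,:,::-1])
E
```

```text
side post shift -5.0 -2.0 0.8050666451454163
top shift -7.0 2.0 0.9849284887313843
0.015 [array([-3.4, -1.1]), array([-4.8,  1.4])]
0.018 [array([-4.5, -1.5]), array([-6.4,  1.9])]
0.022 [array([-5.9, -2. ]), array([-8.6,  2.6])]
0.026 [array([-7.4, -2.5]), array([-10.7,   3.2])]
```

View pics/p8.png

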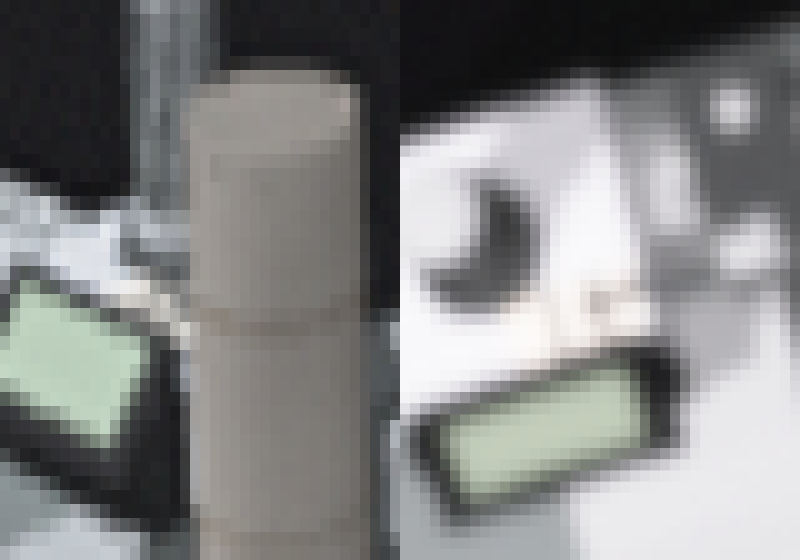

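Top crop: the post is at px (212,272), and the scale marks are faint, at about (220,277) and (225,277). I compare this with the starting picture (spring relaxed), aligned on the carriage.

```bash
python3 - <<'E'
from h import *
t=np.mean([camera("top") for _ in range(10)],0).astype(np.float32);t0=cv2.imread("pics/top0.png")[:,:,::-1].astype(np.float32)
u=lambda im:cv2.resize(im,None,fx=8,fy=8,interpolation=cv2.INTER_CUBIC)
# carriage shift by the LCD + carriage front; jaw-block shift by its bolt patch
def m(T0,y0,y1,x0,x1,lab):
    best=cv2.matchTemplate(u(t[y0-8:y1+8,x0-14:x1+14]),u(t0[y0:y1,x0:x1]),cv2.TM_CCOEFF_NORMED);_,v,_,l=cv2.minMaxLoc(best);print(lab,l[0]/8-14,l[1]/8-8,round(v,3))
m(t0,260,296,203,236,"carriage")
m(t0,274,296,210,242,"lcd")
A=t0[248:288,212:262];B=t[250:290,205:255]
e=lambda im:cv2.resize(np.clip((im-40)*1.15,0,255).astype(np.uint8),(400,480),interpolation=3)
cv2.imwrite("pics/p9.png",np.hstack([e(A),e(B)])[:,:,::-1])
E
```

```text
carriage -6.5 2.0 0.981
lcd -6.375 2.0 0.976
```

View pics/p9.png

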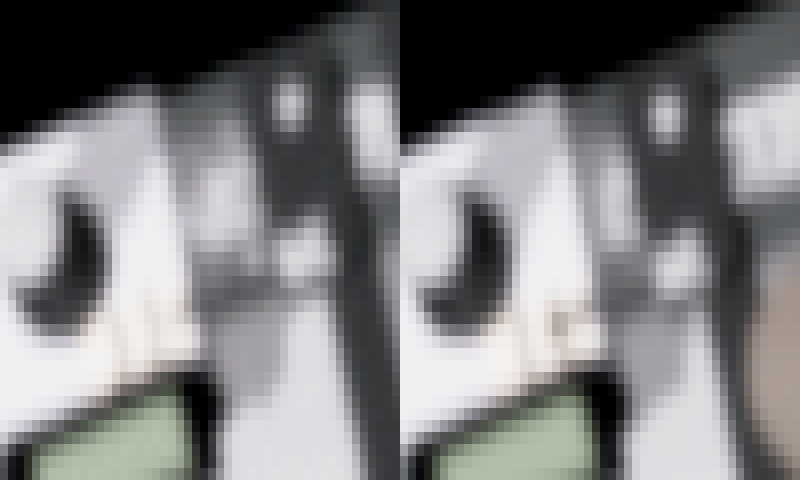

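Aligned on the carriage, the jaw's bolts have moved 3.6 px left and 1.2 px down towards the carriage. That is about 6.8 mm of spring travel, which matches the robot-derived 7 mm and the roughly 3–4 N of spring force. The arm is clear, so I hand in.

```bash
python3 -c "
from rig import robot
o=robot.get_obs();print(o['time'],o['position'],o['ft_force']);print(robot.hand_in())"
```

```text
18.4333 [0.39398612 0.49956744 0.2213266 ] [-0.6406709  -0.23124223  0.57953576]
the job is handed in; nothing more can be done
None
```

I opened the caliper by its thumb post and stood the 80 mm plug upright between the jaws. I then slid it shut, let go and backed the arm well clear. The job was handed in at 18.4 s, and no verdict was reported.

**Spring travel:** Three checks agree that the pointer stands between its lines, which run from 4 to 12 mm:
- **Robot travel:** the carriage moved 62 mm back from its open stop, which puts the jaw travel at about 7 mm.
- **Bolt shift in the top view:** the jaw has moved about 6.8 mm towards the carriage.
- **Sliding force:** the spring pushes with about 3–4 N, or roughly 6–9 mm of travel.

**Pointer not read directly:** its tip was only a blurred spot near the line next to the jaw, too coarse at this resolution.

**One disagreement:** the cameras show the carriage 12–13 mm from where it was parked, while the robot measured 17 mm from its first grip on the post. The likely cause is that the first grip nudged the carriage a few millimetres towards shut. The stop-based figure does not depend on it.

**Final pictures:** the plug stands upright with no visible gap at either jaw, and the other two plugs stand where they were.

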